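Find the guide block that passes the pin gauge

TASK

Only one of the three drilled guide blocks on the board is bored to size: take the pin gauge from its stand and try it gently, without ever forcing it, in one block after another, feeling a little to each side because the bushings sit loosely off centre, until it drops fully home, collar down on the block. Leave the gauge standing in that block, then move this block, gauge and all, into the empty tray and let go. Leave the blocks that refuse the gauge upright where they are on the board, and do not disturb the other things on the bench.

Things in the scene. Friction and masses are not known exactly. Their poses are not given: they have to be found in the camera images.
- gauge: steel pin gauge, 60 mm long, 0.1 kg, at first upright in the stand. Origin: centre of its collar's underside; z up along its axis. Collar 32 mm across, 0 to +3 mm; round grip 22 mm across, +3 to +30 mm; 16 mm go section, 0 to -18 mm (0.8 mm bevel); 11 mm pilot to the tip at -30 mm. Home in a block: origin 40 mm above the block's underside; refused or off centre: stops about 13.5 mm higher
- stand: fixed wooden stand of the gauge, 50 x 50 x 34 mm high, with a 19 mm through hole; origin: centre of its underside. The gauge's collar rests on its top, at z = 34 mm, and the gauge lifts straight out
- block_1: one of three outwardly identical aluminium blocks, 46 x 46 x 40 mm high, 0.4 kg, loose, upright on the board. Origin: centre of underside; z up, x and y square to the sides. Central 24 mm mouth through a 4 mm cover; under it a steel bushing, top 4.5 mm below the block's top, floating loosely, its axis up to 3 mm off the block's, deeper than the gauge. Its bore is 17.5 mm in one block (any of the three), 14.5 mm in the other two
- block_2: one of three outwardly identical aluminium blocks, 46 x 46 x 40 mm high, 0.4 kg, loose, upright on the board. Origin: centre of underside; z up, x and y square to the sides. Central 24 mm mouth through a 4 mm cover; under it a steel bushing, top 4.5 mm below the block's top, floating loosely, its axis up to 3 mm off the block's, deeper than the gauge. Its bore is 17.5 mm in one block (any of the three), 14.5 mm in the other two
- block_3: one of three outwardly identical aluminium blocks, 46 x 46 x 40 mm high, 0.4 kg, loose, upright on the board. Origin: centre of underside; z up, x and y square to the sides. Central 24 mm mouth through a 4 mm cover; under it a steel bushing, top 4.5 mm below the block's top, floating loosely, its axis up to 3 mm off the block's, deeper than the gauge. Its bore is 17.5 mm in one block (any of the three), 14.5 mm in the other two
- board: fixed wooden board 120 x 460 x 8 mm under the three blocks; origin: centre of its underside, y along its length. Its top is at z = 8 mm. The blocks stand in a row on it, about 150 mm apart. It takes at most 40 N from any one block (the block's own weight is about 4 N)
- tray: empty fixed wooden tray, outside 160 x 160 mm, walls 6 mm thick and 16 mm high, floor 6 mm thick; origin: centre of its underside, x and y along its sides
- sanding_block: bystander: cork sanding block, 60 x 106 x 33 mm; origin: centre of its underside
- wax_tin: bystander: round flat tin, 80 mm across, 21 mm high; origin: centre of its underside
- tape_roll: bystander: roll of tape lying flat, 55 mm across, 19 mm high; origin: centre of its underside
- peg_a: bystander: turned jig peg, 24 mm across, 32 mm high; origin: centre of its underside
- peg_b: bystander: turned jig peg, 24 mm across, 44 mm high; origin: centre of its underside
Mind the look-alikes: they are no part of the job. Leave any red look-alike of the block_3 alone.

How it is judged:
By the outcome, as a careful person would: the job done as asked, in the order asked, and still so for the second after the job is handed in, with the robot touching nothing.
It also fails if it takes over 72 s, if anything falls off the work surface, if the arm or the gripper's body presses on something with over 40 N, if the wrist force passes 120 N, or if a joint passes its speed limit or range.

ROBOT

A 6-joint arm with a two-finger parallel gripper is mounted at the origin on a cart in front of the work surface, level with it; the furniture and walls round the work are solid. World frame = base frame: x ahead of the robot, y to its left, z up, the work surface at z = 0. Lengths are in m, angles in degrees, forces in N, time in s.
With the tool pointing down it reaches from about 0.375 to 0.9 m from the base axis. Payload 3.1 kg.
Tool frame: the origin (TCP) lies at the very end of the fingers, on their centre line; the grasp point (between the pads) lies 19 mm behind it; z points along the fingers, y is the line along which they close (so a half turn about z gives the same grasp; the last joint's range is limited). The gripper opens to 87 mm and grips with 3 to 60 N. Pads are 19 mm wide; open, the fingers measure 117 mm over their backs; the gripper's body (75 mm by 190 mm) begins 51 mm behind the grasp point.
Start: joints at [57.897, 30.224, 82.088, -0, 67.689, -10.227], TCP at [0.233, 0.58, 0.223] pointing down, gripper open.
Joint ranges: [-176.69, 176.69], [-43.24, 126.21], [12.49, 139.97], [-82, 262], [0, 151.66], [-163.58, 163.58]. Speed limits (degrees/s): [159.86, 159.86, 180, 180, 180, 180].

INTERFACE

Orientations are given as a 3x3 rotation matrix whose columns are the frame's x, y, z axes.
In Python, from rig import readout, cams, bot gives the robot as it stands.
- The arm moves only by the shell command python3 -m inch 'ROWS'. ROWS is JSON, a list of rows, each a list of 5 numbers: the shift along the world's x, y, z in cm, then the turn about the world's z in degrees, then the finger opening in cm, from 0 to 8.7. In form: [[dx, dy, dz, twist, fingers], ...]. A call has 1 to 10 rows; each row is the pose to reach, as a shift and turn from the pose commanded when the call began; what a row does not reach only later rows make up. A row lasts 1/12 s, in which the tool goes at most 41.7 mm and 7.16 degrees, less where a joint would pass 70% of its speed; a pose out of reach is approached as far as the arm can. A call with a gripper value outside its range is refused whole. The fingers move at their own pace and stop on an object; the grip force is fixed at half the most. Time passes only in rows, so rows that repeat a pose let the fingers close. It gives the time, the measured TCP pose, the force, the opening and the grip force at its end, in the units of the state.
- readout.read_state(): the state, without advancing time (a new reading comes with each control period).
- cams.capture(name): name is "scene" or "top" or "wrist"; returns a dict with "image" (384x512x3 uint8, blue, green, red), "intrinsics" (3x3 intrinsics, pixels), "xyz" and "rotation" of the camera in the world; the wrist camera has in their place "tool_from_camera" (4x4, takes a point from camera to tool coordinates, whose origin is the TCP and whose axes are the flange's). Camera axes: x right, y down, z forward; pixel columns grow to the right and rows downward; lengths in m; the calibration is good to about 2 mm. A picture is of the moment at which its call begins: read the wrist's pose just before it. There is no depth.
- bot.hand_in(): hands the job in; it is judged then, once.
The state is a dict: "time_s": time; "joint_positions": joint angles; "qvel": joint speeds; "tau": joint torques, N m; "position": TCP position; "tcp_rot": TCP orientation; "force": force on the tool from outside, world axes, zero at the start; "moment": the same for the moment, N m; "opening": opening from 0.0 (shut) to 1.0 (fully open); "grasp_force": force on a finger pad.
Only numpy, scipy, OpenCV 4.12 (cv2) and the standard library are available. Lean on these libraries where they do the work, as an engineer would, in place of code of your own. Each camera call takes 0.05 s, during which the arm holds its last target. There are 200 camera calls.

## Working session

There is one attempt and no reset: what is moved stays moved. The work goes in short steps, Python scripts to look and compute and a shell command to move; the robot and the scene stay as the last step left them, time stands still between calls to the robot, and variables do not carry over. Pictures are saved under pics/ and viewed, at most 10 in all, crops included, and the job is handed in when it is done.

```bash
ls; mkdir -p pics
cat > h.py <<'E'
import cv2,numpy as np
from rig import readout,cams,bot
def cap(n):
    s=readout.read_state(); c=cams.capture(n)
    if n=="wrist":
        T=np.array(c["tool_from_camera"]); R=np.array(s["tcp_rot"]); 
        c["xyz"]=np.array(s["position"])+R@T[:3,3]; c["rotation"]=R@T[:3,:3]
    c["K"]=np.array(c["intrinsics"]);c["xyz"]=np.array(c["xyz"]);c["rotation"]=np.array(c["rotation"]);return c
def ray(c,u,v):
    d=c["rotation"]@np.linalg.inv(c["K"])@[u,v,1]; return c["xyz"],d
def onz(c,u,v,z):
    o,d=ray(c,u,v); return o+d*(z-o[2])/d[2]
def proj(c,p):
    q=c["K"]@c["rotation"].T@(np.array(p)-c["xyz"]); return q[:2]/q[2]
def tri(c1,p1,c2,p2):
    o1,d1=ray(c1,*p1);o2,d2=ray(c2,*p2)
    t=np.linalg.lstsq(np.c_[d1,-d2],o2-o1,rcond=None)[0]
    a=o1+d1*t[0];b=o2+d2*t[1]; return (a+b)/2,np.linalg.norm(a-b)
E
python3 - <<'E'
from h import *
import pickle
C={n:cap(n) for n in("scene","top","wrist")}
pickle.dump(C,open("c0.pkl","wb"))
for n in C: print(n,C[n]["xyz"],C[n]["rotation"].round(3).tolist(),C[n]["K"].tolist())
cv2.imwrite("pics/scene.png",cv2.resize(C["scene"]["image"],(800,600),interpolation=cv2.INTER_CUBIC))
cv2.imwrite("pics/top.png",cv2.resize(C["top"]["image"],(800,600),interpolation=cv2.INTER_CUBIC))
s=readout.read_state();print(s["tcp_rot"],s["force"],s["opening"],s["time_s"])
E
```

```text
pics
scene [ 0.1194791  -0.52292583  0.77986258] [[0.827, -0.397, 0.398], [-0.562, -0.597, 0.573], [0.01, -0.697, -0.717]] [[392.97792425397984, 0.0, 250.97897167245662], [0.0, 392.97792425397984, 190.19042218788903], [0.0, 0.0, 1.0]]
top [0.35214166 0.05948245 1.29883186] [[0.014, -0.992, 0.129], [-1.0, -0.014, 0.004], [-0.002, -0.129, -0.992]] [[368.4449551864873, 0.0, 255.8234523896705], [0.0, 368.4449551864873, 190.99906332920287], [0.0, 0.0, 1.0]]
wrist [0.15444179 0.61199972 0.38323681] [[0.372, 0.884, 0.282], [0.928, -0.354, -0.116], [-0.003, 0.305, -0.952]] [[297.16958618625796, 0.0, 255.17308141540502], [0.0, 297.16958618625796, 190.77107341939447], [0.0, 0.0, 1.0]]
[[-9.27998250e-01  3.72583522e-01 -8.75977808e-04]
 [ 3.72584442e-01  9.27997217e-01 -1.41373158e-03]
 [ 2.86171879e-04 -1.63831613e-03 -9.99998617e-01]] [ 0.6149173   0.29228621 -0.37613222] 0.998442015864573 0.15
```

View pics/scene.png

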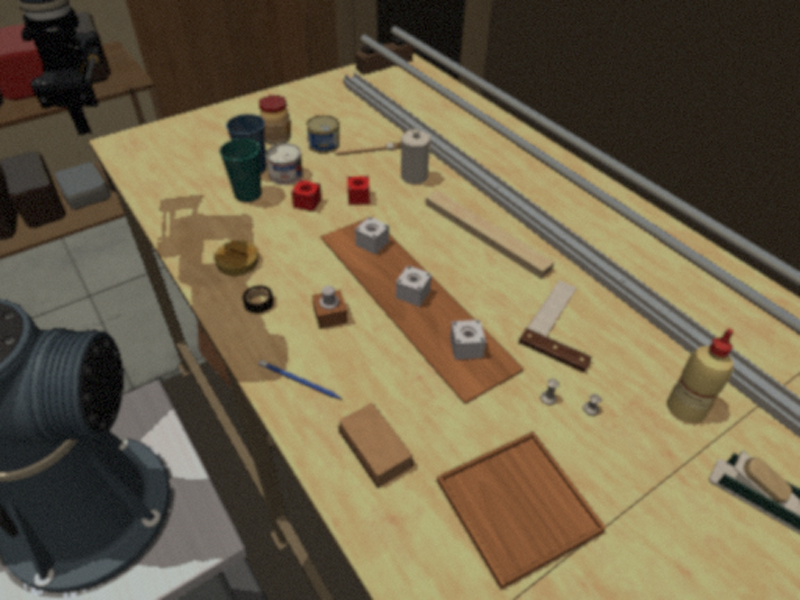

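View pics/top.png

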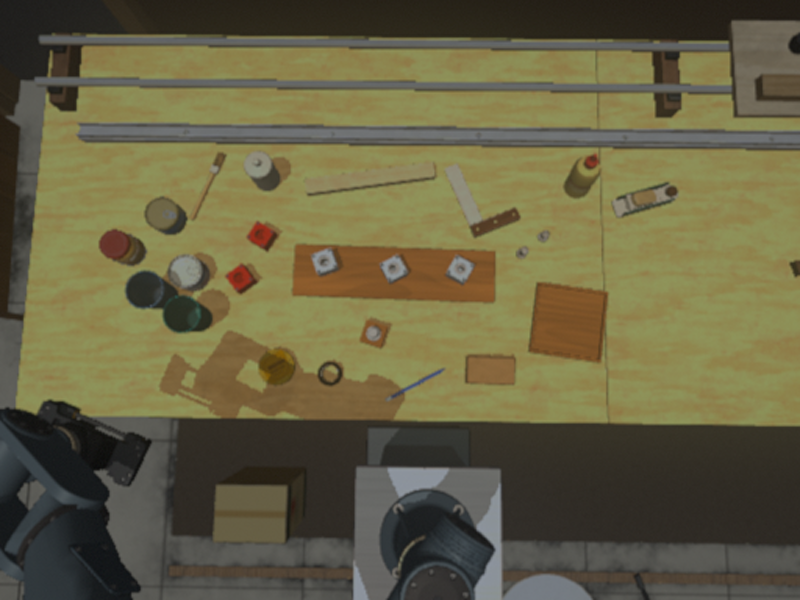

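The scene view shows the stand with gauge at (329,300), blocks at (373,231), (413,283), (468,336) and the tray around (520,507). The top view shows the stand at (375,333), blocks at (325,261), (394,268), (460,269) and the tray at (568,321). Red look-alikes are at top (262,235) and (240,278).

Run:
```python
from h import *
import pickle
C=pickle.load(open("c0.pkl","rb"));S,T=C["scene"],C["top"];k=.64
for n,s,t in [("gaugetop",(328,291),(374,330)),("b_left",(373,226),(324,259)),("b_mid",(413,277),(393,266)),("b_right",(467,330),(460,268)),
 ("trayA",(439,480),(538,283)),("trayB",(533,435),(607,291)),("trayC",(602,528),(602,361)),("trayD",(504,583),(530,352)),("stand",(330,302),(375,333))]:
    p,e=tri(S,np.array(s)*k,T,np.array(t)*k); print(n,p.round(3),"err",round(e,4))
    if n[0]!='g': print("   top@z",onz(T,*(np.array(t)*k),{"b":.048,"t":.016,"s":.034}[n[0]]).round(3))
    else: print("   ",onz(T,*(np.array(t)*k),.064).round(3))
print(readout.read_state()["position"])
```

```text
gaugetop [0.441 0.12  0.062] err 0.0054
    [0.444 0.119 0.064]
b_left [0.6   0.233 0.05 ] err 0.0004
   top@z [0.6   0.233 0.048]
b_mid [0.585 0.081 0.048] err 0.0036
   top@z [0.587 0.08  0.048]
b_right [ 0.583 -0.066  0.052] err 0.0018
   top@z [ 0.584 -0.067  0.048]
trayA [ 0.495 -0.231 -0.031] err 0.1475
   top@z [ 0.558 -0.246  0.016]
trayB [ 0.491 -0.323  0.184] err 0.0608
   top@z [ 0.542 -0.401  0.016]
trayC [ 0.42  -0.385  0.144] err 0.1124
   top@z [ 0.385 -0.385  0.016]
trayD [ 0.445 -0.31  -0.247] err 0.0805
   top@z [ 0.403 -0.226  0.016]
stand [0.439 0.118 0.038] err 0.0001
   top@z [0.439 0.118 0.034]
[0.23253764 0.57952965 0.22179396]
```

```bash
python3 -m inch '[[44.5,-37.9,0,0,8.7],[44.5,-37.9,0,0,8.7],[44.5,-37.9,0,0,8.7],[44.5,-37.9,0,0,8.7],[44.5,-37.9,0,0,8.7],[44.5,-37.9,0,0,8.7],[44.5,-37.9,0,0,8.7],[44.5,-37.9,0,0,8.7],[44.5,-37.9,0,0,8.7],[44.5,-37.9,0,0,8.7]]'
```

```text
time_s: 0.98
position: [0.5511, 0.3081, 0.2222]
tcp_rot: [[-0.928, 0.373, -0.001], [0.373, 0.928, -0.0], [0.001, -0.0, -1.0]]
force: [0.4, 0.6, -1.1]
opening: 0.995
grasp_force: 0.0
```

```bash
python3 -m inch '[[12.7,-10.7,-4,0,8.7],[12.7,-10.7,-8,0,8.7],[12.7,-10.7,-8,0,8.7],[12.7,-10.7,-8,0,8.7],[12.7,-10.7,-8,0,8.7],[12.7,-10.7,-8,0,8.7],[12.7,-10.7,-8,0,8.7],[12.7,-10.7,-8,0,8.7]]'
python3 - <<'E'
from h import *
import pickle
c=cap("wrist");pickle.dump(c,open("wl.pkl","wb"))
u=proj(c,[.6,.233,.048]);print(u)
im=c["image"];u=u.astype(int)
cr=im[max(0,u[1]-60):u[1]+60,max(0,u[0]-60):u[0]+60]
cr=cv2.resize(cr,None,fx=4,fy=4,interpolation=cv2.INTER_CUBIC)
big=np.zeros((480,480+320,3),np.uint8);big[:cr.shape[0],:cr.shape[1]]=cr[:480,:480];big[:240,480:]=cv2.resize(im,(320,240))
cv2.imwrite("pics/wl.png",big)
E
```

```text
time_s: 1.65
position: [0.6761, 0.204, 0.143]
tcp_rot: [[-0.928, 0.372, -0.001], [0.372, 0.928, 0.001], [0.001, 0.0, -1.0]]
force: [0.3, 0.9, 0.8]
opening: 0.998
grasp_force: 0.0
[252.89775449  99.71559499]
```

View pics/wl.png

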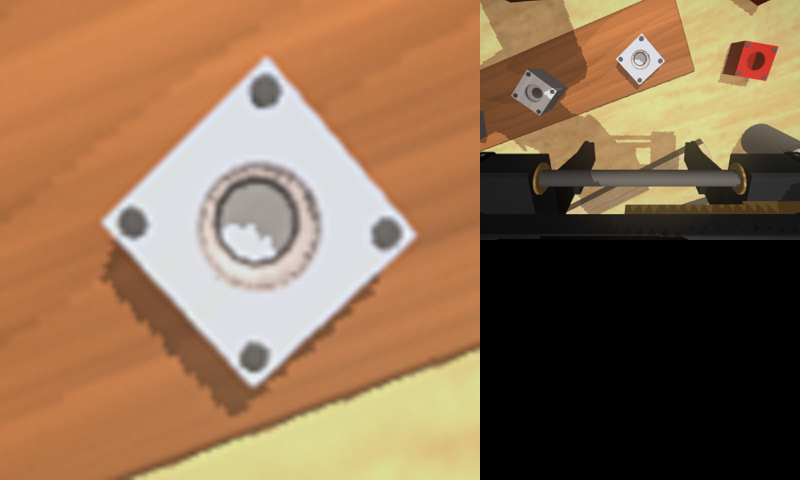

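The left block's corners are at crop (265,57), (417,235), (252,388), (101,222). The mouth is at about (260,227), and the bore ring is at about (257,222), 84 px across, or roughly 16.7 mm. Next I look at the other two blocks the same way.

```bash
python3 -m inch '[[-1.3,-15.3,0,0,8.7],[-1.3,-15.3,0,0,8.7],[-1.3,-15.3,0,0,8.7],[-1.3,-15.3,0,0,8.7],[-1.3,-15.3,0,0,8.7],[-1.3,-15.3,0,0,8.7]]'
python3 -c '
from h import *
import pickle
pickle.dump(cap("wrist"),open("wm.pkl","wb"))'
python3 -m inch '[[-0.3,-14.7,0,0,8.7],[-0.3,-14.7,0,0,8.7],[-0.3,-14.7,0,0,8.7],[-0.3,-14.7,0,0,8.7],[-0.3,-14.7,0,0,8.7],[-0.3,-14.7,0,0,8.7]]'
python3 - <<'E'
from h import *
import pickle
pickle.dump(cap("wrist"),open("wr.pkl","wb"))
big=np.zeros((400,800,3),np.uint8)
for i,(n,p) in enumerate([("wm",[.587,.08,.048]),("wr",[.584,-.067,.048])]):
    c=pickle.load(open(n+".pkl","rb"));u=proj(c,p).astype(int);print(n,u)
    big[:,i*400:i*400+400]=cv2.resize(c["image"][u[1]-50:u[1]+50,u[0]-50:u[0]+50],None,fx=4,fy=4,interpolation=cv2.INTER_CUBIC)
cv2.imwrite("pics/wmr.png",big)
E
```

```text
time_s: 2.2
position: [0.6639, 0.0498, 0.1442]
tcp_rot: [[-0.927, 0.374, 0.002], [0.374, 0.927, 0.0], [-0.001, 0.001, -1.0]]
force: [0.1, 1.4, -0.0]
opening: 1.001
grasp_force: 0.0
time_s: 2.75
position: [0.6615, -0.0961, 0.1431]
tcp_rot: [[-0.928, 0.373, 0.001], [0.373, 0.928, 0.001], [-0.001, 0.001, -1.0]]
force: [0.2, -0.4, 0.4]
opening: 1.0
grasp_force: 0.0
wm [253  97]
wr [252  97]
```

View pics/wmr.png

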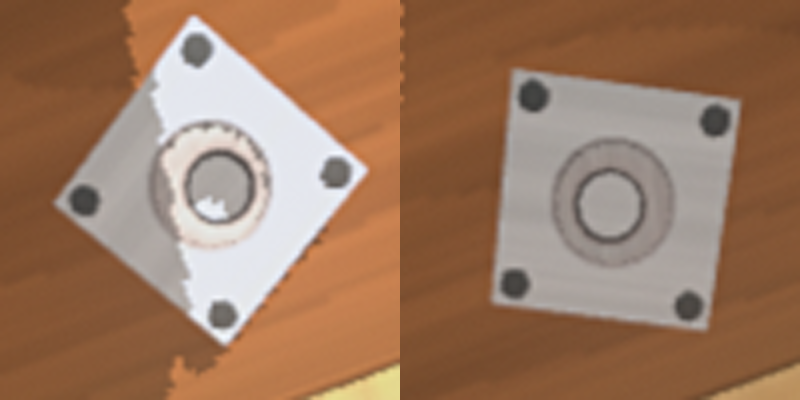

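The bores are about 84 px across in the left block and 70 px in the other two, so the left block looks like the 17.5 mm one. I'll try that first. Next I look at the gauge from above.

```bash
python3 -m inch '[[-14.1,18.3,0,0,8.7],[-14.1,18.3,0,0,8.7],[-14.1,18.3,0,0,8.7],[-14.1,18.3,0,0,8.7],[-14.1,18.3,0,0,8.7],[-14.1,18.3,0,0,8.7],[-14.1,18.3,0,0,8.7],[-14.1,18.3,0,0,8.7]]'
python3 - <<'E'
from h import *
import pickle
c=pickle.load(open("wl.pkl","rb"))
f=lambda X,Y,z:onz(c,192+(X+.5)/4-.5,39+(Y+.5)/4-.5,z)
P=np.array([f(x,y,.048) for x,y in [(265,57),(417,235),(252,388),(101,222)]])
print("block",P.mean(0),"sides",np.linalg.norm(P-np.roll(P,1,0),axis=1).round(4),"yaws",[np.degrees(np.arctan2(d[1],d[0])).round(1)%90 for d in P-np.roll(P,1,0)])
print("mouth",f(260,227,.048),"bore",f(257,222,.0435), "boredia",np.linalg.norm(f(215,222,.0435)-f(299,222,.0435)))
c=cap("wrist");pickle.dump(c,open("wg.pkl","wb"))
u=proj(c,[.442,.119,.064]).astype(int);print(u)
cv2.imwrite("pics/wg.png",cv2.resize(c["image"][max(0,u[1]-60):u[1]+60,u[0]-60:u[0]+60],None,fx=4,fy=4,interpolation=cv2.INTER_CUBIC))
print(max(0,u[1]-60),u[0]-60)
E
```

```text
time_s: 3.47
position: [0.5188, 0.0892, 0.143]
tcp_rot: [[-0.93, 0.367, 0.0], [0.367, 0.93, 0.0], [-0.0, 0.0, -1.0]]
force: [1.2, -1.2, -0.4]
opening: 1.0
grasp_force: 0.0
block [0.59821112 0.23674575 0.048     ] sides [0.0457 0.0459 0.0462 0.0458] yaws [np.float64(20.900000000000006), np.float64(21.3), np.float64(20.799999999999997), np.float64(20.69999999999999)]
mouth [0.59797364 0.23712066 0.048     ] bore [0.59681617 0.23692494 0.0435    ] boredia 0.0175477878623461
[253  98]
38 193
```

View pics/wg.png

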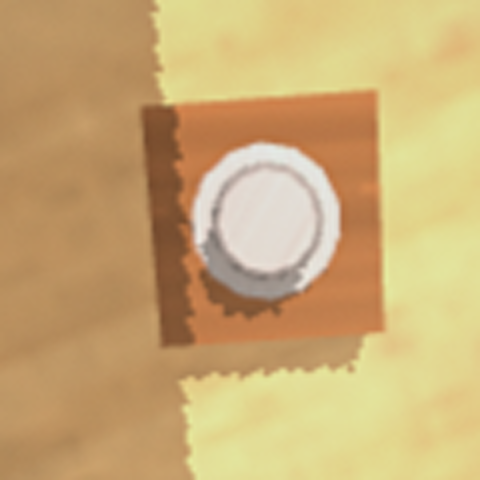

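The grip's top disc is centred at crop (267,219), 106 px across, and the collar at (266,220), 148 px across.

Run:
```python
from h import *
import pickle
c=pickle.load(open("wg.pkl","rb"))
f=lambda X,Y,z:onz(c,193+(X+.5)/4-.5,38+(Y+.5)/4-.5,z)
print("top",f(267,219,.064),np.linalg.norm(f(214,219,.064)-f(320,219,.064)),"collar",f(266,220,.037),np.linalg.norm(f(192,219,.037)-f(340,219,.037)))
S=pickle.load(open("c0.pkl","rb"))["scene"]
print(tri(S,(328*.64,289*.64),c,(193+267/4,38+219/4)))
s=readout.read_state();print(s["position"],np.array(f(267,219,.064))-s["position"])
```

```text
top [0.43926122 0.12462387 0.064     ] 0.020365521519375464 collar [0.43925103 0.12475726 0.037     ] 0.031626320348050733
(array([0.44017936, 0.1245269 , 0.06276236]), np.float64(0.0012589079042857009))
[0.52030588 0.08791513 0.14312041] [-0.08104466  0.03670874 -0.07912041]
```

```bash
python3 -m inch '[[-8.1,3.65,0,0,5],[-8.1,3.65,0,0,5],[-8.1,3.65,-5,0,5],[-8.1,3.65,-5,0,5],[-8.1,3.65,-5,0,5],[-8.1,3.65,-5,0,5],[-8.1,3.65,-5,0,5]]'
```

```text
time_s: 4.1
position: [0.4419, 0.1218, 0.093]
tcp_rot: [[-0.928, 0.374, 0.003], [0.374, 0.928, 0.0], [-0.003, 0.001, -1.0]]
force: [0.7, -0.3, 1.0]
opening: 0.599
grasp_force: 0.0
```

```bash
python3 -m inch '[[-0.2,0.2,-2,0,5],[-0.2,0.2,-4,0,5],[-0.2,0.2,-5.4,0,5],[-0.2,0.2,-5.4,0,5]]'; python3 -m inch '[[0,0,0,0,5]]'
```

```text
time_s: 4.43
position: [0.438, 0.1238, 0.0373]
tcp_rot: [[-0.928, 0.374, -0.001], [0.374, 0.928, -0.0], [0.001, -0.001, -1.0]]
force: [0.6, -0.1, 0.9]
opening: 0.574
grasp_force: 0.0
time_s: 4.52
position: [0.4384, 0.1239, 0.0387]
tcp_rot: [[-0.928, 0.373, 0.001], [0.373, 0.928, -0.0], [-0.001, 0.0, -1.0]]
force: [0.0, -0.1, -0.3]
opening: 0.579
grasp_force: 0.0
```

```bash
python3 -m inch '[[0,0,0.1,0,2],[0,0,0.1,0,1.5],[0,0,0.1,0,1.5],[0,0,0.1,0,1.5],[0,0,0.1,0,1.5],[0,0,0.1,0,1.5]]'
```

```text
time_s: 5.02
position: [0.4373, 0.1244, 0.04]
tcp_rot: [[-0.928, 0.373, 0.001], [0.373, 0.928, 0.0], [-0.001, 0.0, -1.0]]
force: [-0.5, 1.1, 4.1]
opening: 0.241
grasp_force: 30.0
```

```bash
python3 -m inch '[[0,0,4,0,1.5],[0,0,7,0,1.5],[15.8,11.25,7,0,1.5],[15.8,11.25,7,0,1.5],[15.8,11.25,7,0,1.5],[15.8,11.25,7,0,1.5],[15.8,11.25,7,0,1.5],[15.8,11.25,7,0,1.5],[15.8,11.25,7,0,1.5],[15.8,11.25,7,0,1.5]]'
python3 - <<'E'
from h import *
import pickle
s=readout.read_state();print(s["position"],s["force"],s["opening"])
c=cap("wrist");pickle.dump(c,open("wi.pkl","wb"))
u=proj(c,[.597,.237,.06]).astype(int);print(u)
cv2.imwrite("pics/wi.png",cv2.resize(c["image"][u[1]-75:u[1]+75,u[0]-100:u[0]+100],None,fx=4,fy=4,interpolation=cv2.INTER_CUBIC))
E
```

```text
time_s: 5.85
position: [0.593, 0.2364, 0.1085]
tcp_rot: [[-0.928, 0.372, -0.004], [0.372, 0.928, -0.001], [0.003, -0.002, -1.0]]
force: [-0.0, 0.1, -1.5]
opening: 0.24
grasp_force: 30.0
[0.59300415 0.23635114 0.1085243 ] [-0.01798438  0.08387552 -1.51763011] 0.2395920121848367
[257 216]
```

View pics/wi.png

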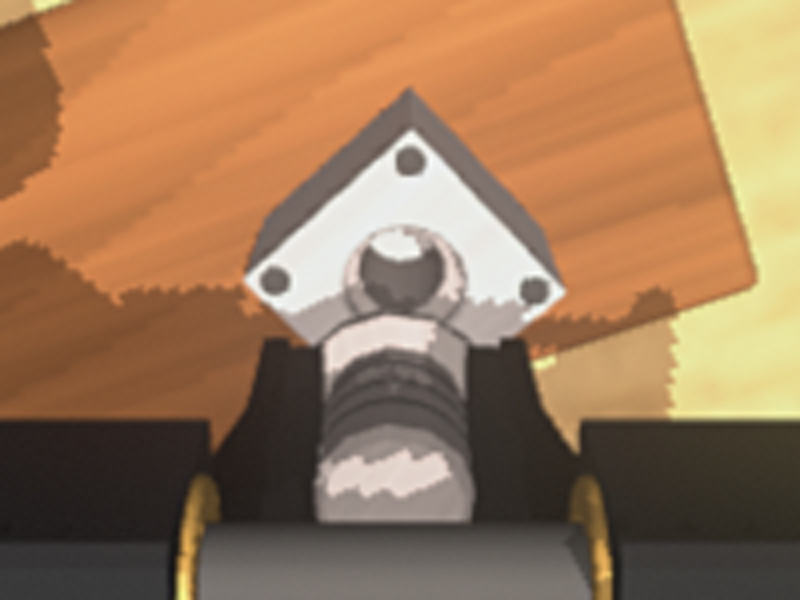

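The bore shows at crop (402,265), and the gauge's axis in the hand runs at about x=395 with the gauge upright. I'll compute the lateral offset between them.

```bash
python3 - <<'E'
from h import *
import pickle
c=pickle.load(open("wi.pkl","rb"));s=readout.read_state()
f=lambda X,Y,z:onz(c,157+(X+.5)/4-.5,141+(Y+.5)/4-.5,z)
y=np.array([.372,.928,0]);x=np.array([.928,-.372,0])
b=f(402,265,.0435);print("bore",b)
for n,p in[("bore",b),("tcp",np.array(s["position"])),("grip",f(395,480,.133)),("collar",f(395,400,.106))]: print(n,p.round(4),"lat",p@y*1000,"fwd",p@x*1000)
c2=pickle.load(open("wl.pkl","rb"));print(np.array(s["position"]))
E
python3 -m inch '[[0,0,0,0,1.5],[0,0,0,0,1.5]]'
```

```text
bore [0.59511892 0.23762019 0.0435    ]
bore [0.5951 0.2376 0.0435] lat 441.89577762859517 fwd 463.87564657081015
tcp [0.5928 0.236  0.1087] lat 439.56841827142887 fwd 462.29177829773494
grip [0.5912 0.2379 0.133 ] lat 440.7524163598027 fwd 460.14952509685077
collar [0.5933 0.237  0.106 ] lat 440.6677738140833 fwd 462.3593570328167
[0.5927823  0.23604892 0.10868217]
time_s: 6.07
position: [0.5939, 0.236, 0.1095]
tcp_rot: [[-0.928, 0.373, -0.002], [0.373, 0.928, -0.0], [0.001, -0.001, -1.0]]
force: [-0.2, -0.5, -1.2]
opening: 0.241
grasp_force: 30.0
```

```bash
python3 -m inch '[[0.15,0.1,-1,0,1.5],[0.15,0.1,-2,0,1.5],[0.15,0.1,-2.5,0,1.5],[0.15,0.1,-3,0,1.5],[0.15,0.1,-3.3,0,1.5],[0.15,0.1,-3.6,0,1.5],[0.15,0.1,-3.6,0,1.5]]'
```

```text
time_s: 6.65
position: [0.5962, 0.2377, 0.0727]
tcp_rot: [[-0.928, 0.373, -0.001], [0.373, 0.928, -0.0], [0.001, -0.001, -1.0]]
force: [-0.5, -0.4, -1.2]
opening: 0.24
grasp_force: 30.0
```

No contact yet and the pilot is in. I go down in small steps.

```bash
python3 -m inch '[[0,0,-0.2,0,1.5],[0,0,-0.4,0,1.5],[0,0,-0.55,0,1.5],[0,0,-0.7,0,1.5],[0,0,-0.7,0,1.5]]'
```

```text
time_s: 7.07
position: [0.5973, 0.238, 0.0674]
tcp_rot: [[-0.928, 0.372, 0.002], [0.372, 0.928, 0.0], [-0.002, 0.001, -1.0]]
force: [-0.8, 0.1, 2.8]
opening: 0.242
grasp_force: 30.0
```

```bash
python3 -m inch '[[0,0,-0.1,0,1.5],[0,0,-0.1,0,1.5]]'
```

```text
time_s: 7.23
position: [0.5975, 0.238, 0.0672]
tcp_rot: [[-0.928, 0.373, 0.002], [0.373, 0.928, 0.0], [-0.002, 0.001, -1.0]]
force: [-1.8, -0.7, 6.4]
opening: 0.244
grasp_force: 30.0
```

```bash
python3 -m inch '[[-0.1,-0.05,0,0,1.5],[-0.1,-0.05,0,0,1.5]]'; python3 -m inch '[[-0.1,-0.05,0,0,1.5],[-0.1,-0.05,0,0,1.5]]'
```

```text
time_s: 7.4
position: [0.5968, 0.2378, 0.0672]
tcp_rot: [[-0.928, 0.373, 0.003], [0.373, 0.928, 0.001], [-0.003, 0.002, -1.0]]
force: [0.3, 0.0, 6.8]
opening: 0.241
grasp_force: 30.0
time_s: 7.57
position: [0.5964, 0.2377, 0.0672]
tcp_rot: [[-0.928, 0.373, 0.005], [0.373, 0.928, 0.002], [-0.004, 0.004, -1.0]]
force: [0.4, 1.8, 6.7]
opening: 0.244
grasp_force: 30.0
```

```bash
python3 -m inch '[[0,-0.1,0.15,0,1.5],[0,-0.1,0.0,0,1.5],[0,-0.1,0,0,1.5]]'|egrep 'pos|force'; python3 -m inch '[[-0.1,0,0.15,0,1.5],[-0.1,0,0.0,0,1.5],[-0.1,0,0,0,1.5]]'|egrep 'pos|force';python3 -m inch '[[0,-0.1,0.15,0,1.5],[0,-0.1,0.0,0,1.5],[0,-0.1,0,0,1.5]]'|egrep 'pos|force'
```

```text
position: [0.5945, 0.2357, 0.0656]
force: [-0.3, 1.3, -1.0]
grasp_force: 30.0
position: [0.5927, 0.2356, 0.0647]
force: [0.2, 0.3, -0.9]
grasp_force: 30.0
position: [0.5934, 0.2347, 0.0652]
force: [-0.1, 0.4, -0.2]
grasp_force: 30.0
```

```bash
python3 -m inch '[[0.1,0.1,0.1,0,1.5],[0.1,0.1,0,0,1.5],[0.1,0.1,-0.1,0,1.5],[0.1,0.1,-0.2,0,1.5],[0.1,0.1,-0.2,0,1.5]]'|egrep 'pos|force'
```

```text
position: [0.5943, 0.2358, 0.0632]
force: [0.3, 0.5, -1.0]
grasp_force: 30.0
```

```bash
python3 -m inch '[[0,0,-0.2,0,1.5],[0,0,-0.4,0,1.5],[0,0,-0.4,0,1.5]]'|egrep 'pos|force'
```

```text
position: [0.5942, 0.2357, 0.059]
force: [0.1, 0.7, -1.3]
grasp_force: 30.0
```

```bash
python3 -m inch '[[0,0,-0.2,0,1.5],[0,0,-0.4,0,1.5],[0,0,-0.4,0,1.5]]'|egrep 'pos|force'
```

```text
position: [0.5942, 0.2357, 0.055]
force: [-0.2, 0.2, -1.6]
grasp_force: 30.0
```

```bash
python3 -m inch '[[0,0,-0.1,0,1.5],[0,0,-0.1,0,1.5]]'|egrep 'pos|force'; python3 -m inch '[[0,0,-0.05,0,1.5],[0,0,-0.05,0,1.5]]'|egrep 'pos|force'
```

```text
position: [0.5946, 0.2358, 0.0545]
force: [0.5, 0.6, -1.4]
grasp_force: 30.0
position: [0.5946, 0.2358, 0.0544]
force: [-0.7, -0.3, 0.1]
grasp_force: 30.0
```

```bash
python3 -m inch '[[0,0,-0.07,0,1.5],[0,0,-0.07,0,1.5]]'|egrep 'pos|force'; python3 -m inch '[[0,0,0,0,3],[0,0,0,0,5],[0,0,0,0,5],[0,0,3,0,5],[0,0,6,0,5],[7.8,-3.2,9,0,7.5],[7.8,-3.2,9,0,7.5],[7.8,-3.2,9,0,7.5],[7.8,-3.2,9,0,7.5],[7.8,-3.2,9,0,7.5]]'|egrep 'pos|force|open'
python3 - <<'E'
from h import *
import pickle
c=cap("wrist");pickle.dump(c,open("wb.pkl","wb"))
u=proj(c,[.597,.237,.05]).astype(int);v0=max(0,u[1]-60);print(v0,u[0]-60)
cv2.imwrite("pics/wb.png",cv2.resize(c["image"][v0:v0+120,u[0]-60:u[0]+60],None,fx=4,fy=4,interpolation=cv2.INTER_CUBIC))
s=readout.read_state();print(s["position"])
E
```

```text
position: [0.5947, 0.2358, 0.0543]
force: [-2.0, -0.7, 4.5]
grasp_force: 30.0
position: [0.6717, 0.2035, 0.1425]
force: [-0.5, 0.8, -0.1]
opening: 0.826
grasp_force: 0.0
39 198
[0.67051298 0.20396134 0.14192405]
```

View pics/wb.png

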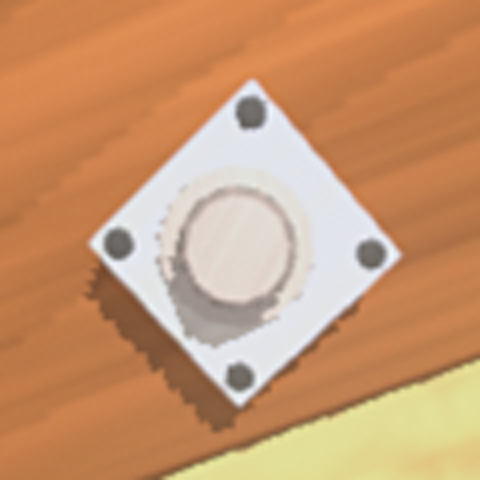

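Run:
```python
from h import *
import pickle
c=pickle.load(open("wb.pkl","rb"));S=pickle.load(open("c0.pkl","rb"))["scene"]
f=lambda X,Y,z:onz(c,198+(X+.5)/4-.5,39+(Y+.5)/4-.5,z)
P=np.array([f(x,y,.048) for x,y in [(253,80),(403,256),(240,408),(88,244)]])
D=P-np.roll(P,1,0)
print("block",P.mean(0),np.linalg.norm(D,axis=1).round(4),[(np.degrees(np.arctan2(d[1],d[0]))%90).round(1) for d in D])
print("grip",f(239,246,.078),"tri",tri(S,(373*.64,226*.64),c,(198+246/4,39+244/4)))
s=readout.read_state();R=np.array(s["tcp_rot"]);print(s["position"],np.degrees(np.arctan2(R[1,1],R[0,1])),s["joint_positions"])
print("shift cm",(P.mean(0)-s["position"])*100)
```

```text
block [0.59845524 0.23697545 0.048     ] [0.0459 0.0457 0.0459 0.046 ] [np.float64(20.7), np.float64(21.1), np.float64(21.0), np.float64(21.1)]
grip [0.59675044 0.23594696 0.078     ] tri (array([0.59940972, 0.23654516, 0.04815014]), np.float64(0.004045658662856916))
[0.67051298 0.20396134 0.14192405] 68.12065776692504 [ 7.79456799e+00  4.11531227e+01  7.39597466e+01  2.91149906e-02
  6.51154878e+01 -6.03382274e+01]
shift cm [-7.2057737   3.30141134 -9.39240507]
```

```bash
python3 -m inch '[[-4,2,0,-7,7.5],[-7.15,3.2,0,-14,7.5],[-7.15,3.2,0,-21,7.5],[-7.15,3.2,0,-28,7.5],[-7.15,3.2,0,-35,7.5],[-7.15,3.2,0,-42,7.5],[-7.15,3.2,0,-47.1,7.5],[-7.15,3.2,0,-47.1,7.5],[-7.15,3.2,0,-47.1,7.5]]'|egrep 'pos|rot'; python3 -m inch '[[0,0,0,0,7.5]]'|egrep 'pos|rot|open'
```

```text
position: [0.599, 0.2363, 0.1424]
tcp_rot: [[-0.362, 0.932, -0.003], [0.932, 0.362, -0.0], [0.001, -0.003, -1.0]]
position: [0.5997, 0.2361, 0.1427]
tcp_rot: [[-0.361, 0.932, -0.002], [0.932, 0.361, -0.0], [0.0, -0.002, -1.0]]
opening: 0.863
```

```bash
python3 -m inch '[[-0.15,0.05,-3,0,7.5],[-0.15,0.05,-6,0,7.5],[-0.15,0.05,-8,0,7.5],[-0.15,0.05,-10,0,7.5],[-0.15,0.05,-11,0,7.5],[-0.15,0.05,-11.9,0,7.5],[-0.15,0.05,-12.3,0,7.5],[-0.15,0.05,-12.3,0,7.5]]'|egrep 'pos|force'; python3 -m inch '[[0,0,0,0,6],[0,0,0,0,5.5],[0,0,0,0,5],[0,0,0,0,4.5],[0,0,0,0,4.2],[0,0,0,0,4],[0,0,0,0,4]]'|egrep 'pos|force|open'
```

```text
position: [0.5993, 0.2363, 0.0199]
force: [0.3, -0.6, 1.0]
grasp_force: 0.0
position: [0.5987, 0.236, 0.0208]
force: [-2.9, -2.1, 4.2]
opening: 0.526
grasp_force: 30.0
```

```bash
python3 -m inch '[[0,0,0.5,0,4],[0,0,1.5,0,4],[0,0,3,0,4],[0,0,5,0,4],[0,0,7,0,4],[0,0,9,0,4],[0,0,9,0,4]]'|egrep 'pos|force|open'
python3 - <<'E'
from h import *
import pickle
C=pickle.load(open("c0.pkl","rb"));S,T=C["scene"],C["top"];k=.64
P=[onz(S,p[0]*k,p[1]*k,.016) for p in[(439,480),(533,435),(602,528),(504,583)]];print(np.array(P).round(3),np.mean(P,0))
for s,t in zip([(439,480),(533,435),(602,528),(504,583)],[(530,352),(538,283),(607,291),(602,361)]): print(tri(S,np.array(s)*k,T,np.array(t)*k))
E
```

```text
position: [0.6026, 0.2372, 0.1147]
force: [1.1, 0.1, -4.1]
opening: 0.521
grasp_force: 30.0
[[ 0.403 -0.232  0.016]
 [ 0.557 -0.251  0.016]
 [ 0.536 -0.401  0.016]
 [ 0.387 -0.382  0.016]] [ 0.47091057 -0.31629944  0.016     ]
(array([ 0.40468485, -0.2283389 ,  0.00880794]), np.float64(0.0030673740028470315))
(array([ 0.56014013, -0.24849281,  0.00930446]), np.float64(0.00183486080027803))
(array([ 0.54094392, -0.40117604,  0.01102771]), np.float64(0.004964903469197641))
(array([ 0.38510877, -0.38272795,  0.02217617]), np.float64(0.0003381982737111199))
```

```bash
python3 -m inch '[[-0.35,-1.5,0,0,4],[-0.9,-4,0,0,4],[-1.6,-7,0,0,4],[-2.3,-10,0,0,4],[-3,-13,0,0,4],[-3.75,-16,0,0,4],[-4.45,-19,0,0,4],[-5.1,-22,0,0,4],[-5.85,-25,0,0,4],[-6.5,-28,0,0,4]]'|egrep 'pos|force|open'; python3 -m inch '[[-0.7,-3,0,0,4],[-1.4,-6,0,0,4],[-2.1,-9,0,0,4],[-2.8,-12,0,0,4],[-3.5,-15,0,0,4],[-4.2,-18,0,0,4],[-4.9,-21,0,0,4],[-5.6,-24,0,0,4],[-6,-26,0,0,4],[-6.4,-27.2,0,0,4]]'|egrep 'pos|force|open'; python3 -m inch '[[0,0,0,0,4],[0,0,0,0,4]]'|egrep 'pos|rot|force|open'
```

```text
position: [0.5327, -0.0451, 0.1091]
force: [0.6, -0.2, -5.8]
opening: 0.526
grasp_force: 30.0
position: [0.4696, -0.3187, 0.1093]
force: [-0.1, -0.7, -5.1]
opening: 0.527
grasp_force: 30.0
position: [0.4695, -0.3152, 0.1094]
tcp_rot: [[-0.357, 0.934, -0.002], [0.934, 0.357, 0.002], [0.003, -0.001, -1.0]]
force: [-0.3, 0.3, -5.6]
opening: 0.527
grasp_force: 30.0
```

```bash
python3 -m inch '[[0,0,-2,0,4],[0,0,-4,0,4],[0,0,-6,0,4],[0,0,-7.5,0,4],[0,0,-8.4,0,4],[0,0,-8.8,0,4],[0,0,-8.9,0,4],[0,0,-8.9,0,4]]'|egrep 'pos|force'; python3 -m inch '[[0,0,-0.1,0,4],[0,0,-0.1,0,4]]'|egrep 'pos|force'
```

```text
position: [0.471, -0.3153, 0.0216]
force: [-0.4, 0.5, -4.3]
grasp_force: 30.0
position: [0.4711, -0.3161, 0.0212]
force: [0.5, 0.8, -4.2]
grasp_force: 30.0
```

```bash
for i in 1 2; do python3 -m inch '[[0,0,-0.1,0,4],[0,0,-0.1,0,4]]'|egrep 'pos|^force'; done
```

```text
position: [0.4707, -0.3159, 0.0198]
force: [-0.6, -0.4, -5.2]
position: [0.4707, -0.3159, 0.0188]
force: [-0.2, 0.1, -2.1]
```

```bash
python3 -m inch '[[0,0,-0.08,0,4],[0,0,-0.08,0,4]]'|egrep 'pos|^force'; python3 -m inch '[[0,0,-0.08,0,5],[0,0,-0.08,0,6],[0,0,-0.08,0,7],[0,0,-0.08,0,7.3],[0,0,-0.08,0,7.3]]'|egrep 'pos|force|open'; python3 -m inch '[[0,0,2,0,7.3],[0,0,5,0,7.3],[0,0,9,0,7.3],[0,0,13,0,7.3],[0,0,17,0,7.3],[0,15,17,0,7.3],[0,15,17,0,7.3],[0,15,17,0,7.3],[0,15,17,0,7.3],[0,15,17,0,7.3]]'|egrep 'pos|force|open'
python3 - <<'E'
from h import *
S=cap("scene")["image"];cv2.imwrite("pics/end.png",cv2.resize(S[130:384,180:],(800,612))[:600])
print(readout.read_state()["time_s"])
E
```

```text
position: [0.4707, -0.3159, 0.0188]
force: [-1.0, 0.4, 4.7]
position: [0.4706, -0.3158, 0.0167]
force: [0.2, 0.5, -0.1]
opening: 0.785
grasp_force: 0.0
position: [0.4684, -0.1601, 0.1866]
force: [0.2, -0.5, 0.1]
opening: 0.84
grasp_force: 0.0
17.75
```

View pics/end.png

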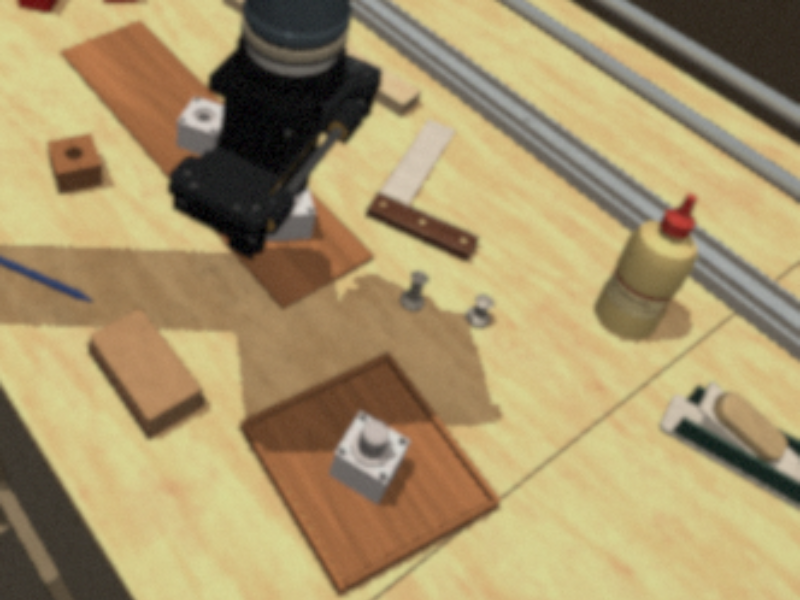

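The block stands upright in the tray at (370,455) with the gauge seated in it, and the other two blocks are still on the board.

```bash
python3 -c 'from rig import bot; print(bot.hand_in())'
```

```text
the job is handed in; nothing more can be done
None
```

The left block took the gauge fully home and now stands in the tray with the gauge in it; I tried only that block, because the wrist camera showed its bore was the larger one, and I handed the job in at about 18 s of the 72 s allowed.

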